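Refit and latch the one-way service cover of a rinse-pump module

ROBOT

A 6-joint arm with a two-finger parallel gripper is mounted at the origin on the work surface. World frame = base frame: x ahead of the robot, y to its left, z up, the work surface at z = 0. Lengths are in mm, angles in degrees, forces in N, time in s.
With the tool pointing down it reaches from about 300 to 775 mm from the base axis. Payload 14.6 kg.
Tool frame: the origin (TCP) lies midway between the tips of the shut fingers; the grasp point (between the pads) lies 19 mm behind it; z points along the fingers, x is the direction in which the jaws open and shut, and the axes are right-handed (so a half turn about z gives the same grasp; the last joint's range is limited). The gripper opens to 85 mm and grips with 20 to 120 N. Pads are 22 mm wide; open, the fingers measure 114 mm over their backs; the gripper's body (76 mm by 85 mm) begins 54 mm behind the grasp point. The pads swing forward as they close: fully open they stand 13 mm farther back than shut.
Start: joints at [-68.789, 17.183, 87.147, -0, 75.671, -3.816], TCP at [232.665, -498.354, 231.281] pointing down, gripper open.
Joint ranges: [-173.82, 173.82], [-45.26, 126.66], [13.44, 144.39], [-59.66, 239.66], [0, 175.72], [-146.38, 146.38]. Speed limits (degrees/s): [127.2, 127.2, 147.25, 180, 180, 180].

INTERFACE

Orientations are given as a 3x3 rotation matrix whose columns are the frame's x, y, z axes.
In Python, from plant import * gives the robot as it stands. Calls block until the motion is done:
- move_ptp(position, orientation): joint-space move of the TCP to a pose.
- movel(position, ori=None, speed=150, stop_force=None): straight line of the TCP; ori=None keeps the orientation; speed is the mean speed in mm/s. With stop_force (N) it stops when the force on the tool has changed by that much, and returns True; else False.
- set_joints(angles): joint-space move.
- let_go() and grasp(): open the fingers fully, or close them until they stop; the grip force is fixed at half the most.
- pause(seconds).
- ik(position, orientation): joint angles nearest the present ones, or None.
- read_state(): the state.
- camera(name): name is "scene" or "top"; returns a dict with "pixels" (384x512x3 uint8, red, green, blue), "fx", "fy", "cx", "cy" (pixels), "extrinsics" (4x4, takes a point from camera to world coordinates). Camera axes: x right, y down, z forward; pixel columns grow to the right and rows downward; lengths in mm; the calibration is good to about 2 mm. A picture is of the moment at which its call begins. There is no depth.
A pose or a line that the arm cannot do raises PlanningError and nothing moves.
- hand_in(): hands the job in, once; it reports no verdict.
The state is a dict: "t": time; "joint_positions": joint angles; "joint_velocities": joint speeds; "tau": joint torques, N m; "tcp_pos": TCP position; "orientation": TCP orientation; "contact_force": force on the tool from outside, world axes, zero at the start; "ft_torque": the same for the moment, N m; "finger_gap": opening from 0.0 (shut) to 1.0 (fully open).
Only numpy, scipy, OpenCV 4.12 (cv2) and the standard library are available. Lean on these libraries where they do the work, as an engineer would, in place of code of your own. Each camera call takes 0.05 s, during which the arm holds its last target. There are 200 camera calls.

TASK

Close the rinse-pump module's open service pocket: pick up the L-shaped cover (not the plain rectangular one), turn it until its outline matches the pocket, and set it fully home, flush with the module's top. Then swing the module's small turn latch fully round to its stop, so that its bar reaches over the cover, and let go. Do not tip over the glass flask.

Things in the scene. Friction and masses are not known exactly. Their poses are not given: they have to be found in the camera images.
- cover_mid (a point): The loose cover: a light grey L-shaped plate 14 mm thick with a black grip rib on top; 0.1-0.2 kg. Outline: 100 mm (own x) by 70 mm (own y), its (+x, +y) corner missing, 45 mm in x by 32 mm in y. Origin: centre of the 100 x 70 rectangle, half-way up the plate (7 mm above its underside); z up. It starts flat on the table, rib up, nearer or farther than the plain rectangular cover.
- cover_rib (a point): Centre of the cover's black grip rib, half-way up the rib (16 mm above the plate's top, 30 mm above the plate's underside), at x = -7 mm, y = -8 mm from cover_mid in the cover's axes. The rib is 44 mm long along the cover's x, 12 mm thick along its y, and stands 32 mm above the plate. Axes as cover_mid.
- cover_key (a point): The inner corner of the cover's L, at x = 6.5 mm, y = 4.5 mm from cover_mid, half-way up the plate. Axes as cover_mid.
- pocket_mid (a point): Pocket in the top of the white module (fixed to the table). It has the cover's outline with 3 mm play all round: 106 x 76 mm, its (+x, +y) corner filled in level with the module's top; 14 mm deep to the ledge that carries the cover. Origin: centre of the 106 x 76 rectangle, 7 mm below the module's top. z up. With the cover home, cover_mid lies here and the axes of both point the same way.
- pocket_key (a point): Inner corner of the pocket's L, at x = 6.5, y = 4.5 mm from pocket_mid, half-way down; cover_key lies here when the cover is home. The module's top face is 46 mm above the table and, measured from pocket_mid, reaches from -68 to +92 mm in x and from -55 to +75 mm in y.
- latch_pivot (a point): The upright pivot of the turn latch, on the module's top face (its origin is level with that face), at x = 67 mm, y = -16 mm from pocket_mid. Axes as the module.
- latch_tab (a point): The latch's upright round steel thumb post, 10 mm in diameter, from 8 to 38 mm above the module's top; origin on its axis, 23 mm above the module's top, 28 mm from the pivot. It stands on a flat bar 10 mm wide that ends 34 mm from the pivot and runs 3 to 9 mm above the module's top. Its own y points from the pivot to the post.
- latch (a joint): Latch angle, rad. 0: the bar points along the module's +y, clear of the cover (open; it starts at 0 to 0.35). It grows anticlockwise seen from above; at 1.57 the bar points along the module's -x, over the cover's end. Stop at 1.6. Light friction (about 1 N at the post); it stays where it is left.
- flask: Glass flask with stopper, standing on the table at the right of the covers, 76 mm in diameter, 192 mm tall; origin at the centre of its underside, z up its neck.
Not all that is in view belongs to the job. Leave any orange or pink look-alike of the part that bears cover_mid alone.

How it is judged (in metres and radians):
On the way:
1. the cover lies home in the pocket, the right way round, with the latch still open (less than 0.9 rad) (distance between cover_mid and pocket_mid below 0.007 m and horizontal distance between cover_key and pocket_key below 0.009 m and z of cover_mid in the frame of pocket_mid below 0.0025 m and angle between the x axis of cover_mid and the x axis of pocket_mid, either way round below 0.15 rad and angle between cover_mid's own z axis and vertical below 0.05 rad and value of joint latch below 0.9 rad), for 0.2 s.
At the end, for the whole second after the job is handed in: Cover in the pocket the right way round (centre within 7 mm of the pocket's, inner corner within 9 mm, yaw within 0.15 rad), flat (tilt under 0.05 rad), at most 2.5 mm proud; latch past 1.35 rad; flask standing (tilt under 0.3 rad) (distance between cover_mid and pocket_mid below 0.007 m and horizontal distance between cover_key and pocket_key below 0.009 m and z of cover_mid in the frame of pocket_mid below 0.0025 m and angle between the x axis of cover_mid and the x axis of pocket_mid, either way round below 0.15 rad and angle between cover_mid's own z axis and vertical below 0.05 rad and value of joint latch above 1.35 rad and angle between flask's own z axis and vertical below 0.3 rad); the robot touches nothing.
It fails at once if the glass flask is tipped (more than 0.4 rad) (angle between flask's own z axis and vertical above 0.4 rad).
It also fails if it takes over 61 s, if anything falls off the work surface, if the arm or the gripper's body presses on something with over 40 N, if the wrist force passes 120 N, or if a joint passes its speed limit or range.

## Working session

There is one attempt and no reset: what is moved stays moved. The work goes in short steps, each a Python script; the robot and the scene stay as the last script left them, time stands still between calls to the robot, and variables do not carry over. Pictures are saved under pics/ and viewed, about 8 in all and at most 12, crops included, and the job is handed in when it is done.

```bash
mkdir -p pics; ls; python3 - <<'E'
from plant import *
import cv2,numpy as np,pickle
for n in("top","scene"):
    c=camera(n); pickle.dump(c,open(f"{n}0.pkl","wb"))
    cv2.imwrite(f"pics/{n}0.png",c["pixels"][:,:,::-1]); print(n,c["fx"],c["fy"],c["cx"],c["cy"],np.round(c["extrinsics"],3).tolist())
E
```

```text
pics
top 479.6796005391755 479.6796005391755 254.17524901146194 191.0739232490155 [[0.014, -0.99, 0.139, 299.172], [-1.0, -0.016, -0.014, -118.792], [0.016, -0.139, -0.99, 1308.467], [0.0, 0.0, 0.0, 1.0]]
scene 419.6086813613427 419.6086813613427 253.1998116978981 185.3450727173806 [[-0.545, 0.507, -0.668, 1187.968], [0.839, 0.325, -0.437, 335.07], [-0.004, -0.798, -0.602, 712.439], [0.0, 0.0, 0.0, 1.0]]
```

View pics/top0.png

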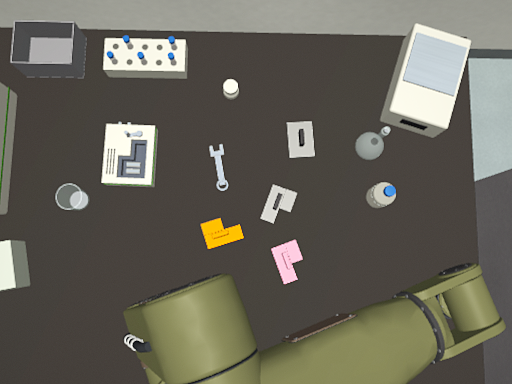

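View pics/scene0.png

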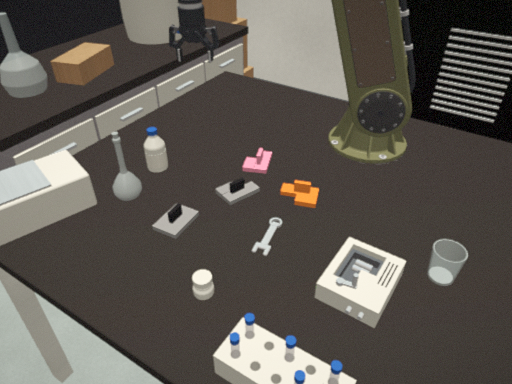

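The top view shows the L cover at about (279,203), the plain cover at (301,139), the module at (130,155), the flask at (370,145), and orange and pink decoys below. Next I'll take closer crops and masks.

```bash
cat > h.py <<'E'
import numpy as np,cv2,pickle
def ray(c,uv):
    E=np.array(c["extrinsics"]); d=E[:3,:3]@np.array([(uv[0]-c["cx"])/c["fx"],(uv[1]-c["cy"])/c["fy"],1]); return E[:3,3],d
def onz(c,uv,z):
    o,d=ray(c,uv); return o+d*(z-o[2])/d[2]
def proj(c,p):
    E=np.array(c["extrinsics"]); q=E[:3,:3].T@(np.array(p)-E[:3,3]); return np.array([c["fx"]*q[0]/q[2]+c["cx"],c["fy"]*q[1]/q[2]+c["cy"]])
def crop(c,x0,y0,w,h,s): return cv2.resize(c["pixels"][y0:y0+h,x0:x0+w,::-1],None,fx=s,fy=s,interpolation=cv2.INTER_CUBIC)
E
python3 - <<'E'
from h import *
t=pickle.load(open("top0.pkl","rb"));s=pickle.load(open("scene0.pkl","rb"))
a=np.vstack([np.hstack([crop(t,95,115,66,50+25,6)[:300],crop(t,250,178,66,50,6)[:300]]),
 np.hstack([crop(s,310,235,99,75,4)[:300],crop(s,205,170,66,50,6)])])
a=np.zeros((600,792,3),np.uint8)
a[:300*1+150-0,:396]=crop(t,95,115,66,75,6)
a[:300,396:]=crop(t,250,178,66,50,6)
a[300:600,396:]=crop(s,312,238,99,75,4)
cv2.imwrite("pics/c1.png",a)
p=t["pixels"].astype(int); mx=p.max(2);mn=p.min(2)
for nm,(x0,y0,w,h),lo in(("cover",(250,178,60,50),90),("module",(95,115,66,75),200),("plain",(280,115,45,50),90)):
    m=((mx>lo)&(mx-mn<40))[y0:y0+h,x0:x0+w].astype(np.uint8)
    k,_=cv2.findContours(m,cv2.RETR_EXTERNAL,cv2.CHAIN_APPROX_NONE); k=max(k,key=cv2.contourArea)
    r=cv2.minAreaRect(k);print(nm,cv2.contourArea(k),np.round(np.array(r[0])+[x0,y0],1),r[1:],[np.round(onz(t,q+[x0,y0],14 if nm!="module" else 46)[:2],1).tolist() for q in cv2.boxPoints(r)])
    print(p[y0+h//2,x0+w//2])
E
```

```text
cover 754.5 [278.4 205.3] ((26.767471313476562, 37.63249588012695), 20.2248592376709) [[407.2, -151.5], [504.5, -185.9], [480.0, -254.6], [383.2, -219.6]]
[229 228 222]
module 2818.5 [127.9 153.1] ((49.423614501953125, 61.06443786621094), 3.814074993133545) [[494.8, 269.8], [661.5, 268.6], [654.7, 135.5], [488.1, 139.1]]
[255 255 245]
plain 879.0 [300.2 138.9] ((36.200748443603516, 26.0001163482666), 85.60128784179688) [[677.5, -222.1], [684.5, -294.4], [581.9, -301.8], [575.1, -230.2]]
[76 75 73]
```

View pics/c1.png

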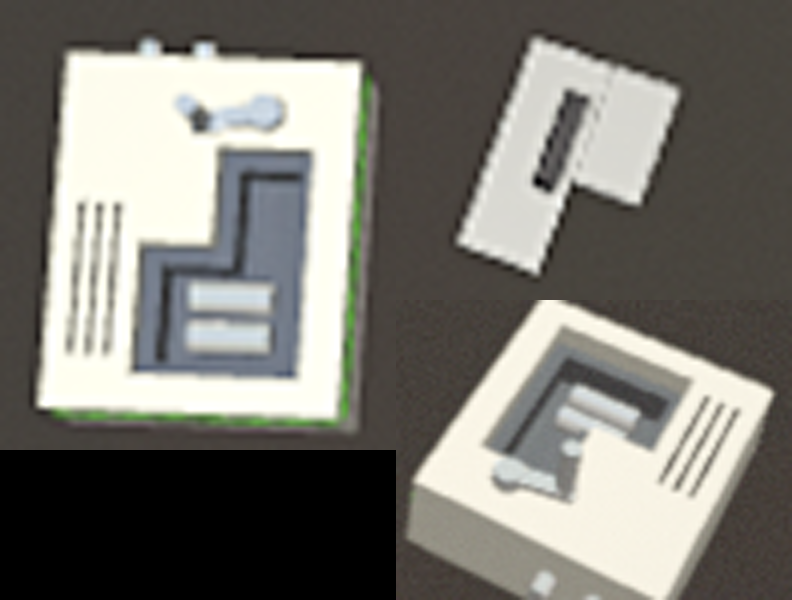

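The module's +x points up in the image (world +x), with the filled corner at upper left. The cover's +x points down-left in the image (its missing corner is at lower right), so it needs about half a turn. Next come sub-pixel outlines from upscaled masks.

```bash
cat >> h.py <<'E'
def blobs(c,x0,y0,w,h,f,S=8,mode=cv2.RETR_EXTERNAL):
    """contours (full-image subpixel coords) of f(upscaled RGB crop) mask, largest first"""
    im=cv2.resize(c["pixels"][y0:y0+h,x0:x0+w],None,fx=S,fy=S,interpolation=cv2.INTER_CUBIC).astype(int)
    k,_=cv2.findContours(f(im).astype(np.uint8),mode,cv2.CHAIN_APPROX_NONE)
    k=sorted(k,key=cv2.contourArea,reverse=True)
    return [((q[:,0,:]+.5)/S-.5+[x0,y0]) for q in k]
def world(c,k,z): return np.array([onz(c,q,z)[:2] for q in k],np.float32)
def rect(P): # centre, long axis angle mod 180, sizes (long,short)
    (c,s,a)=cv2.minAreaRect(P.astype(np.float32)); b=cv2.boxPoints((c,s,a)); e=[b[1]-b[0],b[2]-b[1]]
    e.sort(key=np.linalg.norm); return np.array(c),np.degrees(np.arctan2(e[1][1],e[1][0]))%180,np.linalg.norm(e[1]),np.linalg.norm(e[0])
def notch(P,r): # world direction centre->centroid (points away from missing corner)
    m=cv2.moments(P.reshape(-1,1,2)); return np.array([m["m10"]/m["m00"],m["m01"]/m["m00"]])-r[0]
E
python3 - <<'E'
from h import *
t=pickle.load(open("top0.pkl","rb"));s=pickle.load(open("scene0.pkl","rb"))
lum=lambda i:i.max(2)
k=blobs(t,250,178,60,50,lambda i:lum(i)>140)[0]
for z in(7,14):
    P=world(t,k,z); r=rect(P); print("cover",z,r,notch(P,r),cv2.contourArea(P))
ks=blobs(t,95,115,66,75,lambda i:(lum(i)<160),mode=cv2.RETR_CCOMP)
for k in ks[:5]:
    P=world(t,k,46); r=rect(P); print("dark",r,notch(P,r),cv2.contourArea(P), k.mean(0))
    ap=cv2.approxPolyDP(P.reshape(-1,1,2),5,True)[:,0]; print(np.round(ap,1).tolist())
k=blobs(t,95,120,66,70,lambda i:i.min(2)>160)[0]
P=world(t,k,46); r=rect(P); print("module",r)
k=blobs(t,262,185,30,30,lambda i:lum(i)<110,mode=cv2.RETR_CCOMP)
for q in k[:4]: print("rib?",rect(world(t,q,46)),q.mean(0))
# rib in scene
E
```

```text
cover 7 (array([ 444.46691895, -203.60812378]), np.float32(160.34575), np.float32(103.158195), np.float32(72.69965)) [8.14833212 2.29951939] 5759.4252762724645
cover 14 (array([ 443.6854248, -203.1519165]), np.float32(160.34573), np.float32(102.60335), np.float32(72.30861)) [8.10452266 2.28713385] 5697.637326504802
dark (array([578.0960083 , 205.42552185]), np.float32(2.347616), np.float32(209.06268), np.float32(177.57393)) [ 0.50656531 -0.97795119] 35983.77638455888 [127.5 152. ]
[[678.9000244140625, 298.3999938964844], [474.5, 286.20001220703125], [477.29998779296875, 112.4000015258789], [682.2000122070312, 120.80000305175781]]
dark (array([574.83178711, 201.5839386 ]), np.float32(178.8092), np.float32(172.48747), np.float32(136.55525)) [-1.94035712  0.8671575 ] 21993.376545878127 [128.46678054 154.02562047]
[[655.5, 265.79998779296875], [655.2999877929688, 236.1999969482422], [661.7000122070312, 230.10000610351562], [654.9000244140625, 223.10000610351562], [660.7999877929688, 204.5], [654.2999877929688, 197.5], [652.0, 135.10000610351562], [488.8999938964844, 139.39999389648438], 
[... 1080 characters left out ...]
999755859375, 204.0]]
module (array([575.7833252 , 202.79824829]), np.float32(178.75446), np.float32(168.52261), np.float32(132.74579))
rib? (array([ 459.18395996, -169.32324219]), np.float32(0.67121047), np.float32(71.6558), np.float32(26.656706)) [264.55735294 195.89191176]
rib? (array([ 424.29129028, -215.94285583]), np.float32(90.876076), np.float32(39.184357), np.float32(16.925379)) [284.55859375 212.17070312]
rib? (array([ 450.88986206, -196.36550903]), np.float32(160.21097), np.float32(45.53363), np.float32(10.973055)) [276.83143939 201.04398148]
rib? (array([ 488.81518555, -216.01902771]), np.float32(90.92346), np.float32(38.703728), np.float32(13.805504)) [285.1861413  186.17753623]
```

Pocket: (561,193.3), yaw −1.2°. Its size is 103.5×73.7, as expected within mask blur. Cover: (444,−203.5), yaw 160.3°, and the rib check agrees to about 1 mm. Before picking, I'll check IK for both grasp senses.

```bash
cat >> h.py <<'E'
def tool(deg):
    a=np.radians(deg); x=np.array([np.cos(a),np.sin(a),0]); z=np.array([0,0,-1.]); return np.column_stack([x,np.cross(z,x),z])
def R2(deg):
    a=np.radians(deg); return np.array([[np.cos(a),-np.sin(a)],[np.sin(a),np.cos(a)]])
E
python3 - <<'E'
from plant import *
from h import *
print(np.round(read_state()["orientation"],2).tolist())
for k in(0,180):
    for p,a in(([453,-198,120],250.3+k),([453,-198,19],250.3+k),([553,185,150],88.8+k),([553,185,51],88.8+k),([600,150,150],88.8+k)):
        q=ik(p,tool(a)); print(k,p,None if q is None else np.round(q,1).tolist())
E
```

```text
[[0.42, -0.91, -0.0], [-0.91, -0.42, 0.0], [-0.0, -0.0, -1.0]]
0 [453, -198, 120] [-27.9, 17.5, 102.8, -0.0, 59.7, 81.8]
0 [453, -198, 19] [-27.9, 27.1, 105.8, -0.0, 47.0, 81.8]
0 [553, 185, 150] [14.9, 25.7, 86.7, -0.0, 67.6, -73.9]
0 [553, 185, 51] [14.9, 33.0, 90.4, -0.0, 56.5, -73.9]
0 [600, 150, 150] [10.6, 30.0, 80.4, -0.0, 69.7, -78.2]
180 [453, -198, 120] [-27.9, 17.5, 102.8, -0.0, 59.7, -98.2]
180 [453, -198, 19] [-27.9, 27.1, 105.8, -0.0, 47.0, -98.2]
180 [553, 185, 150] [14.9, 25.7, 86.7, -0.0, 67.6, 106.1]
180 [553, 185, 51] [14.9, 33.0, 90.4, -0.0, 56.5, 106.1]
180 [600, 150, 150] [10.6, 30.0, 80.4, -0.0, 69.7, 101.8]
```

```bash
python3 - <<'E'
from plant import *
from h import *
p=[453.1,-197.9]; T=tool(250.3)
move_ptp(p+[110],T)
print(movel(p+[20],speed=100,stop_force=8)); 
grasp(); s=read_state(); print(s["t"],s["finger_gap"],s["tcp_pos"],s["contact_force"])
movel(p+[110]); s=read_state(); print(s["t"],s["finger_gap"],s["contact_force"])
move_ptp([553,186,140],tool(88.8)); s=read_state(); print(s["t"],s["finger_gap"],s["tcp_pos"])
for n in("top","scene"):
    c=camera(n); pickle.dump(c,open(f"{n}1.pkl","wb"))
t,s=[pickle.load(open(n+"1.pkl","rb")) for n in("top","scene")]
cv2.imwrite("pics/c2.png",np.hstack([crop(t,80,110,100,120,4)[:480],crop(s,310,190,100,120,4)]))
E
```

```text
False
3.275 0.1263616089573662 [ 453.2690881  -197.93840353   20.22442177] [-0.00811893  0.91820235  3.6555067 ]
4.025 0.12658835125633502 [ 0.4849031  -1.00920697 -2.46016785]
6.3333 0.12714980539274706 [553.01618512 185.65466096 139.8207461 ]
```

View pics/c2.png

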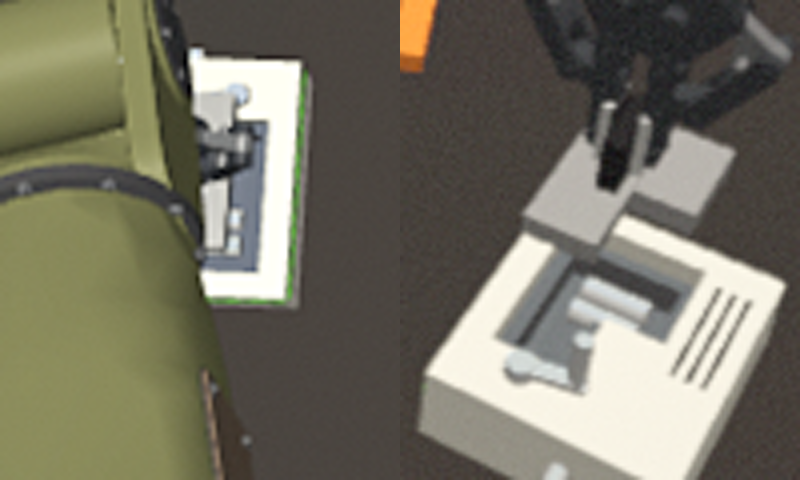

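The cover is gripped level and the right way round, above the pocket in the scene view. I'll check the along-rib slip by comparing the predicted and observed corner pixels in the scene view, together with the module's corners as a calibration check.

```bash
python3 - <<'E'
from h import *
s=pickle.load(open("scene1.pkl","rb"))
obs=lambda u,v:np.array([310+(u-400)/4-.4,190+v/4-.4])
R=R2(-1.2); M=np.array([553.0,185.65])+R@[7,8]; P=np.array([561,193.3])
zt=139.8-6.2
for nm,l,o,c,z in(("+x-y",(50,-35),(525,212),M,zt),("+x leg",(50,3),(590,245),M,zt),("key+y",(5,35),(700,205),M,zt),("-x+y",(-50,35),(735,152),M,zt),
  ("mod +x-y",(92,-55),(424,372),P,46),("mod -x+y",(-68,75),(785,286),P,46),("pk +x-y",(53,-38),(497,338),P,46),("pk -x+y",(-53,38),(704,271),P,46)):
    w=c+R@l; u=proj(s,[*w,z]); o=obs(*o); d=onz(s,o,z)[:2]-w
    print(nm,np.round(u,1),np.round(o,1),"module-frame err mm",np.round(R.T@d,1))
t=pickle.load(open("top0.pkl","rb"));s0=pickle.load(open("scene0.pkl","rb"))
E
```

```text
+x-y [340.3 242.6] [340.8 242.6] module-frame err mm [-0.5  0.9]
+x leg [358.8 250.5] [357.1 250.8] module-frame err mm [ 2.5 -2.3]
key+y [383.6 243.2] [384.6 240.8] module-frame err mm [-7.4 -0.7]
-x+y [393.3 227.1] [393.4 227.6] module-frame err mm [1.3 0.5]
mod +x-y [316.8 282.2] [315.6 282.6] module-frame err mm [ 2.2 -1.6]
mod -x+y [406.3 260.1] [405.8 261.1] module-frame err mm [3.4 0.2]
pk +x-y [333.  273.5] [333.8 274.1] module-frame err mm [0.4 2.2]
pk -x+y [386.9 257.2] [385.6 257.4] module-frame err mm [ 2.  -2.2]
```

```bash
python3 - <<'E'
from plant import *
from h import *
x,y=554.8,185.4;T=tool(88.8)
movel([x,y,75],T,speed=120)
print(movel([x,y,51],speed=25,stop_force=8))
s=read_state(); print(s["t"],s["finger_gap"],s["tcp_pos"],s["contact_force"],s["ft_torque"])
c=camera("scene"); cv2.imwrite("pics/c3.png",crop(c,300,190,120,120,5))
E
```

```text
True
7.975 0.12821554521440764 [554.60828645 185.35091628  52.2368998 ] [-1.51500026 -1.13009185  5.59300266] [-0.04289178  0.13843394 -0.02517811]
```

View pics/c3.png

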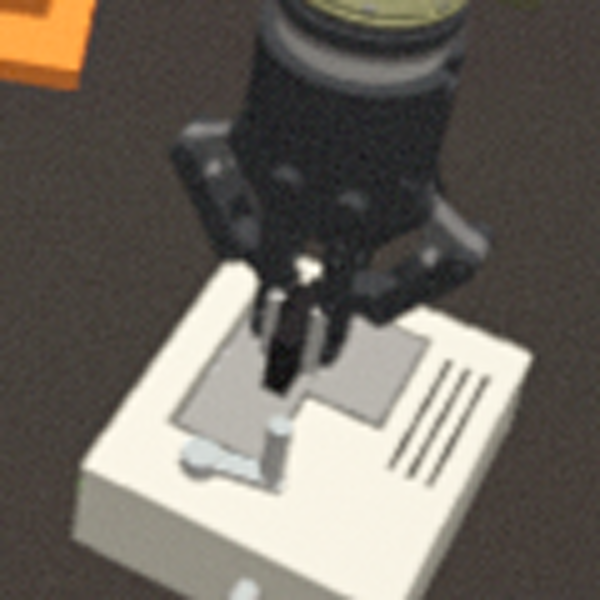

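The TCP stopped at z = 52.24 against 52.2 predicted for home. The picture shows the plate flush in the pocket with the latch open, its post at about (278,450) in the crop. I'll release, back off and verify.

```bash
python3 - <<'E'
from plant import *
from h import *
let_go(); x,y=554.7,185.4
movel([x,y,170],speed=150)
move_ptp([430,-120,230],tool(-60)); pause(.2)
print(read_state()["t"])
for n in("top","scene"):
    c=camera(n); pickle.dump(c,open(f"{n}2.pkl","wb"))
t,s=[pickle.load(open(n+"2.pkl","rb")) for n in("top","scene")]
a=np.zeros((480,800,3),np.uint8)
a[:,:400]=crop(t,97,112,66,80,6)[:480,:396].shape and cv2.resize(crop(t,97,112,66,80,6),(400,480)); a[:,400:]=crop(s,310,230,100,120,4)[:480]
cv2.imwrite("pics/c4.png",a)
k=blobs(t,100,118,60,66,lambda i:i.max(2)>243)
P=None
for q in blobs(t,108,133,45,48,lambda i:i.max(2)<235,mode=cv2.RETR_CCOMP)[:5]:
    W=world(t,q,46); r=rect(W); print(r,notch(W,r),q.mean(0))
print(t["pixels"][160,130],t["pixels"][128,110],t["pixels"][150,140])
E
```

```text
11.6
(array([560.91595459, 193.13233948]), np.float32(178.8286), np.float32(108.61343), np.float32(78.18184)) [-6.86614025 -4.64481059] [132.7782277  159.77775822]
(array([624.41918945, 191.4372406 ]), np.float32(91.03416), np.float32(49.73219), np.float32(12.779304)) [ 0.99096437 -0.66975996] [133.4115991  134.39320571]
(array([552.0199585 , 241.13705444]), np.float32(178.88142), np.float32(71.11755), np.float32(6.1992087)) [-0.3466953  0.0120298] [113.24796512 160.94069767]
(array([551.74487305, 249.45040894]), np.float32(178.69408), np.float32(70.82199), np.float32(6.0237217)) [-0.36682651 -0.16480552] [110.18837413 160.97129953]
(array([529.2578125 , 138.32043457]), np.float32(2.4796634), np.float32(56.586708), np.float32(4.967051)) [-4.32893944 -0.97095839] [151.83274148 170.35582386]
[54 53 54] [254 253 238] [201 200 194]
```

View pics/c4.png

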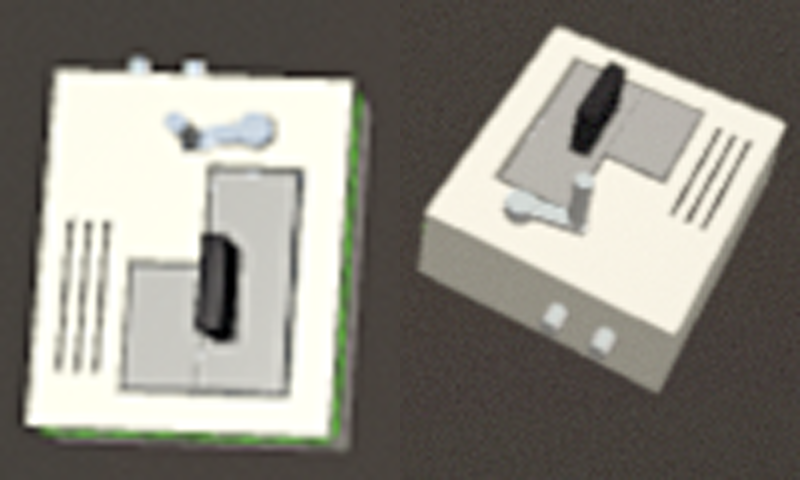

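The cover lies flush with an even gap all round and the latch is still open. Next I'll swing the latch by pushing the post with shut fingers along an arc, with the tool turning alongside it.

```bash
python3 - <<'E'
from plant import *
from h import *
t=pickle.load(open("top2.pkl","rb"))
pv=np.array([561.5,193.3])+R2(-1.2)@[67,-16]
post=onz(t,(97+175*.165-.5,112+122/6-.5),84)[:2]; pvm=onz(t,(97+262*.165-.5,112+131/6-.5),55)[:2]
d=R2(-1.2).T@(post-pv); print("pivot pred/meas",pv,pvm,"post rel",d,"angle",np.arctan2(-d[0],d[1]))
def pose(a,off,z):
    A=np.degrees(a)-1.2; r=R2(A)@[0,1]; tn=R2(A)@[-1,0]
    return [*(pv+28*r-off*tn),z], tool(A-90)
grasp()
move_ptp(*pose(0,28,120)); p,T=pose(0,28,60)
print("down",movel(p,speed=100,stop_force=8))
for a in np.r_[0,np.arange(.1,1.56,.12),1.6]:
    p,T=pose(a,16,60); st=movel(p,T,speed=60,stop_force=18)
    s=read_state(); print(round(a,2),st,np.round(s["contact_force"],1),round(s["t"],1))
    if st: break
c=camera("scene"); cv2.imwrite("pics/c5.png",crop(c,300,190,120,120,5))
E
```

```text
pivot pred/meas [628.15022707 175.90036693] [626.63459896 172.20044631] post rel [-6.30932196 26.98546032] angle 0.2296787219598582
down False
0.0 False [ 0.1 -0.4  0.5] 15.1
0.1 False [-0.8  0.1  0.2] 15.3
0.22 False [ 0.9 -0.1 -0.4] 15.6
0.34 False [-0.   0.2 -0.4] 15.9
0.46 False [-0.1  0.3 -0.8] 16.1
0.58 False [0.3 0.2 0.4] 16.4
0.7 False [-0.1  0.1 -0.9] 16.7
0.82 False [-0.3  0.4  0. ] 16.9
0.94 False [-0.1  0.9 -0.1] 17.2
1.06 False [ 0.1 -0.  -0.2] 17.5
1.18 False [-0.5 -0.5 -0.7] 17.7
1.3 False [ 1.5 -0.2  0.9] 18.0
1.42 False [-0.3 -0.5 -0.4] 18.3
1.54 False [-0.3 -0.1 -0.4] 18.5
1.6 False [ 0.9  0.1 -0.3] 18.8
```

View pics/c5.png

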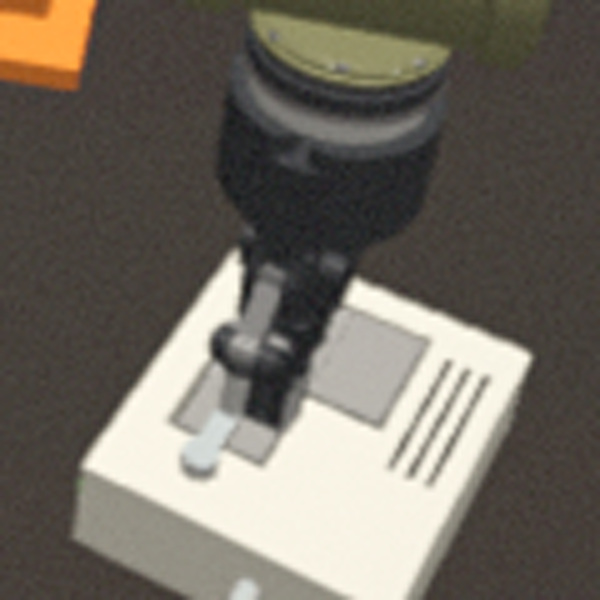

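The bar at (205,440) in the crop now points towards module −x, over the cover. No stop has been felt yet, so I'll push on gently until contact, retreat and look.

```bash
python3 - <<'E'
from plant import *
from h import *
p=np.array(read_state()["tcp_pos"])
st=movel((p+[0,-9,0]).tolist(),speed=20,stop_force=8)
s=read_state(); q=np.array(s["tcp_pos"]); print(st,q-p,s["contact_force"])
movel((q+[0,12,0]).tolist(),speed=80); movel((q+[0,12,110]).tolist(),speed=150)
move_ptp([430,-120,230],tool(-60)); pause(.2)
print(read_state()["t"],read_state()["contact_force"])
for n in("top","scene"):
    c=camera(n); pickle.dump(c,open(f"{n}3.pkl","wb"))
t,s=[pickle.load(open(n+"3.pkl","rb")) for n in("top","scene")]
cv2.imwrite("pics/c6.png",np.hstack([cv2.resize(crop(t,97,112,66,80,6),(400,480)),crop(s,310,230,100,120,4)]))
E
```

```text
True [-0.20760432 -1.2334954  -0.09828171] [0.49080468 3.93696603 2.20244654]
21.875 [-0.10391037 -0.80242978  0.01251041]
```

View pics/c6.png

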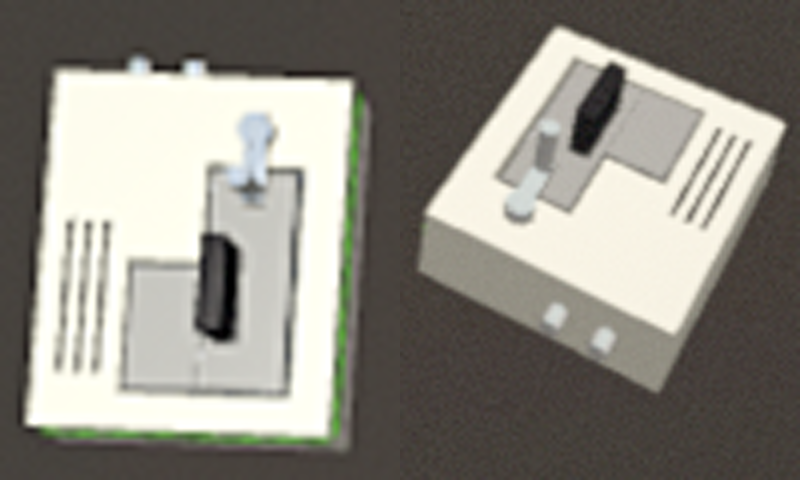

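The stop was felt after 1.2 mm. The bar now points along −x over the cover's end, at about (255,165), and the cover is unchanged and flush. Handing in.

```bash
python3 - <<'E'
from plant import *
from h import *
a,b=[pickle.load(open(f"scene{i}.pkl","rb"))["pixels"].astype(int)[125:205,105:150] for i in(0,3)]
print("flask diff",abs(a-b).mean())
hand_in()
E
```

```text
flask diff 2.645462962962963
the job is handed in; nothing more can be done
```

The L-shaped cover is home in the pocket, the latch is round to its stop, and the job was handed in at about 22 s of the 61 s allowed. `hand_in()` gives no verdict, so success rests on my own checks below.

- **Cover:** I picked it up by the rib, turned it about 160° and lowered it until contact. The TCP stopped at z = 52.24 mm, against 52.2 mm predicted for home. Pictures after release and after latching show it flush, with a roughly even gap all round.
- **Latch:** I pushed the post round an arc with shut fingers. It was still open when the cover went home, at about 0.23 rad. The fingers met the stop 1.2 mm past the nominal 1.6 rad position. The final picture shows the bar along the module's −x, over the cover's end; I did not compute its final angle.
- **Flask and arm:** The flask's image region changed only at noise level, so it was not disturbed. The arm is parked clear of everything.

**Disagreements between measurements:**
- The two cameras differed by about 2 mm on the module's position along x; I used a value in between.
- One hand-read cover corner was 7 mm off in the scene view. I ignored it because two of the other three corners agreed within about 1.5 mm and the third within about 3.5 mm.
- The latch pivot read from the top view differed by about 4 mm from its predicted place; I used the predicted place.

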